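# Clamp the dosing pump's foot to the bench

### The job

The dosing pump creeps along the bench when it runs, so clamp it down: push the bench clamp's free jaw gently down its bar, at the shoulder next to the bar, until the pad meets the bare foot of the pump's base and the jaw tilts up and binds on the bar. Only then turn the T-handle clockwise until it is firmly tight, about 0.45 N m, without forcing anything, and let go. Leave the pump and the things around it where they are.

Things in the scene. Friction and masses are not known exactly. Their poses are not given: they have to be found in the camera images.
- clamp: F-clamp at the bench's far edge: upright steel bar (28 x 15 mm; its top, an end stop 32 x 24 mm, is 160 mm above the bench) with a lower jaw bolted under the bench top; the bar never moves. Origin: bar axis, at bench-top height; z up, -x: the way the jaws reach. A grey iron free jaw rides on the bar: block round the bar, shoulder, then a slim arm to the screw, 100 mm from the bar's axis
- casting: the free jaw's grey iron casting (block, shoulder and arm; screw, pad and handle not counted), 60 mm tall and 35 mm wide at the bar. Origin: on the bar's axis at its middle height; -x towards the screw. A push of over 60 N is too rough
- shoulder (a point): middle of the flat top of the jaw's shoulder, where to push it down: 34 mm from the bar's axis towards the screw, 30 mm above the casting's origin. The flat runs from 20 to 58 mm from the bar's axis, is 28 mm wide and level with the top of the block; the slim arm beyond lies 15 mm lower
- jaw (a joint): how far the free jaw is slid down from the bar's top, m (0 to 0.08). Friction keeps it where it is left. Pushed at the shoulder it slides under about 8 to 17 N; with the pad down, a push of 20 to 30 N binds it well; pushed down at the screw or handle it only tips and jams
- jaw_tilt (a joint): tilt of the free jaw, rad: about -0.05 hanging free (screw end low). Once the pad has met the work and the jaw is pushed on down about 10 mm more, it has swung to about +0.05 (screw end high), its edges bite on the bar and it is bound: the push rises steeply. Grows to about 0.07 when screwed tight
- pad: swivel pad with a black cap, 30 mm across, at the foot of the clamp's screw. Origin: on the screw's axis, 45 mm above the pad's face, about level with the middle of the jaw
- handle_hub (a point): centre of the screw's T-handle: a level steel bar 10 mm thick, 124 mm long over its end balls (16 mm), through a round head 16 mm across that ends 8 mm above this point. 103 mm above the pad's face, about 43 mm above the arm. x: along the T-bar (both ends alike), z: up along the screw. As it is tightened it must be free to rise and lean a little
- handle (a joint): T-handle angle, rad, growing clockwise seen from above, which lowers the pad 6 mm a turn (start 0 to 3.1). Turning takes 0.30 N m free plus 0.095 N m per 100 N under the pad, which grows by about 35 N per rad once the jaw is bound: firmly tight is 0.45 N m (150 N); under 0.395 (100 N) is too loose, 0.53 (240 N) breaks the pump's base. The thread is self-locking
- pump: white dosing pump, about 2.2 kg, loose on the bench, on an aluminium base 130 x 230 x 14 mm; housing 112 x 108 mm, top 98 mm above the bench, grey round pump head at its -y end. Origin: centre of the base's underside, y along its long side
- foot (a point): middle of the bare end of the pump's base (the foot, 130 x 83 mm clear of the housing), on its top face, 14 mm above the bench; it already lies under the clamp's pad
- rack: white plastic test-tube rack with glass tubes, 70 x 212 mm, 134 mm tall with its tubes, standing by; origin at the centre of its underside
- reagent: amber reagent bottle, 66 mm across, 124 mm tall, black cap, standing by; origin at the centre of its underside
- wash: white wash bottle, 66 mm across, 168 mm tall, bent nozzle, standing by; origin at the centre of its underside
- beaker: glass beaker, 70 mm across, 85 mm tall, standing by; origin at the centre of its underside
- bung: black rubber bung, 34 mm across, 30 mm tall, standing by; origin at the centre of its underside
- dish: flat clear dish, 92 mm across, 15 mm tall, standing by; origin at the centre of its underside
- spatula: steel spatula, about 205 mm long, 5 mm thick, lying flat, standing by; origin at the centre of its underside

How it is judged:
By the outcome, as a careful person would: the job done as asked, in the order asked, and still so for the second after the job is handed in, with the robot touching nothing.
It also fails if it takes over 61 s, if anything falls off the work surface, if the arm or the gripper's body presses on something with over 40 N, if the wrist force passes 120 N, or if a joint passes its speed limit or range.

### The arm

A 6-joint arm with a two-finger parallel gripper is mounted at the origin on the work surface. World frame = base frame: x ahead of the robot, y to its left, z up, the work surface at z = 0. Lengths are in m, angles in rad, forces in N, time in s.
With the tool pointing down it reaches from about 0.25 to 0.775 m from the base axis. Payload 8.9 kg.
Tool frame: the origin (TCP) lies midway between the tips of the shut fingers; the grasp point (between the pads) lies 19 mm behind it (env.grip_point_offset is the distance from the TCP to the grasp point, in m); z points along the fingers, y is the direction in which the jaws open and shut (so a half turn about z gives the same grasp; the last joint's range is limited). The gripper opens to 85 mm and grips with 20 to 120 N. Pads are 22 mm wide; open, the fingers measure 114 mm over their backs; the gripper's body (76 mm by 85 mm) begins 54 mm behind the grasp point. The pads swing forward as they close: fully open they stand 13 mm farther back than shut.
Start: joints at [-1.476, 0.291, -0.153, 1.127, 0, 1.431], TCP at [0.122, -0.511, 0.204] pointing down, gripper open.
Joint ranges: [-2.52, 2.52], [-0.91, 1.74], [-1.3, 1.37], [-1.96, 2.02], [-1.52, 1.47], [-3.14, 3.14]. Speed limits (rad/s): [2.22, 2.22, 2.79, 3.14, 3.14, 3.14].

### API

Orientations are given as a unit quaternion [x, y, z, w].
In Python, from rig import env, get_image, calibration, order gives the robot as it stands.
- The arm moves only by the tool apply_moves, never from a script. Its argument "motion" is a list that holds one entry, the list of rows, each a list of 4 numbers: the shift along the world's x, y, z in mm, then the turn about the world's z in degrees. A call has 1 to 8 rows; each row is the pose to reach, as a shift and turn from the pose commanded when the call began; what a row does not reach only later rows make up. A row lasts 1/12 s, in which the tool goes at most 41.7 mm and 7.16 degrees, less where a joint would pass 70% of its speed; a pose out of reach is approached as far as the arm can. A call with a gripper value outside its range is refused whole. "grip" is the closure in counts, from 0 (fully open) to 255 (shut), set as the call begins (left out, the last holds). The fingers move at their own pace and stop on an object; "grip_force" is the grip in N (left out, the last holds). Time passes only in rows, so rows that repeat a pose let the fingers close. It gives the time, the measured TCP pose, the force and the opening at its end, in the units of the state.
- env.observe(): the state, without advancing time (a new reading comes with each control period).
- get_image(name): name is "scene" or "top" or "wrist"; returns the picture (480x640x3 uint8, red, green, blue); there is no depth.
- calibration(name): a dict with "camera_matrix" (3x3 intrinsics, pixels), "distortion" ([k1, k2, p1, p2, k3] as OpenCV has them; the pictures are not rectified), "eye" and "orientation" of the camera in the world; the wrist camera has in their place "hand_eye" (4x4, takes a point from camera to tool coordinates, whose origin is the TCP and whose axes are the flange's). Camera axes: x right, y down, z forward; pixel columns grow to the right and rows downward; lengths in m; the calibration is good to about 2 mm. A picture is of the moment at which its call begins: read the wrist's pose just before it. calibration takes no time and is no camera call.
- order.sign_off(): hands the job in, once; it reports no verdict.
The state is a dict: "t": time; "joint_positions": joint angles; "dq": joint speeds; "tau": joint torques, N m; "ee_pos": TCP position; "orientation": TCP orientation; "ft_force": force on the tool from outside, world axes, zero at the start; "wrist_torque": the same for the moment, N m; "grip_width": finger opening in m.
Only numpy, scipy, OpenCV 4.12 (cv2) and the standard library are available. Lean on these libraries where they do the work, as an engineer would, in place of code of your own. Each camera call takes 0.05 s, during which the arm holds its last target. There are 200 camera calls.

## Working session

There is one attempt and no reset: what is moved stays moved. The work goes in short steps, Python scripts to look and compute and a tool call to move; the robot and the scene stay as the last step left them, time stands still between calls to the robot, and variables do not carry over. Pictures are saved under pics/ and viewed, about 8 in all and at most 12, crops included, and the job is handed in when it is done.

Besides the shell and the picture viewer there is one more tool, called as a command line: name --argument value ..., lists and objects as JSON in quotes. apply_moves: Moves the arm, as the interface text tells. Its arguments: {"type":"object","properties":{"motion":{"type":"array"},"grip":{"type":"number"},"grip_force":{"type":"number"}},"required":["motion"]}

```bash
mkdir -p pics; ls; cat > h.py <<'E'
import numpy as np, cv2
from rig import env,get_image,calibration,order
from scipy.spatial.transform import Rotation as R
def cam(name,s=None):
    c=calibration(name);K=np.array(c["camera_matrix"]);D=np.array(c["distortion"])
    if name=="wrist":
        T=np.eye(4);T[:3,:3]=R.from_quat(s["orientation"]).as_matrix();T[:3,3]=s["ee_pos"]
        T=T@np.array(c["hand_eye"]);return K,D,T[:3,3],T[:3,:3]
    o=np.array(c["orientation"]);Rm=o if o.shape==(3,3) else R.from_quat(o).as_matrix()
    return K,D,np.array(c["eye"]),Rm
def ray(c,px):
    K,D,e,Rm=c;u=cv2.undistortPoints(np.array([[px]],float),K,D)[0,0]
    d=Rm@np.array([u[0],u[1],1]);return e,d/np.linalg.norm(d)
def onz(c,px,z):
    e,d=ray(c,px);return e+d*(z-e[2])/d[2]
def tri(r1,r2):
    (a,u),(b,v)=r1,r2;s=np.linalg.lstsq(np.c_[u,-v],b-a,rcond=None)[0]
    p,q=a+s[0]*u,b+s[1]*v;return (p+q)/2,np.linalg.norm(p-q)
def proj(c,P):
    K,D,e,Rm=c;rv=cv2.Rodrigues(Rm.T)[0];return cv2.projectPoints(np.array(P,float).reshape(-1,3),rv,-Rm.T@e,K,D)[0][:,0]
E
python3 - <<'E'
from h import *
s=env.observe();print({k:np.round(v,3).tolist() for k,v in s.items()})
for n in("scene","top","wrist"):
    im=get_image(n);cv2.imwrite(f"pics/{n}0.png",im[:,:,::-1])
    c=cam(n,s);print(n,c[2],c[3][:,2],c[0][0,0])
print(env.grip_point_offset)
E
```

```text
pics
{'t': 0.0, 'joint_positions': [-1.476, 0.291, -0.154, 1.127, -0.0, 1.432], 'dq': [0.0, -0.001, 0.003, -0.001, -0.0, -0.0], 'tau': [-0.001, -53.715, 33.137, 0.016, -0.0, -0.0], 'ee_pos': [0.122, -0.51, 0.204], 'orientation': [0.993, 0.117, 0.0, -0.001], 'ft_force': [0.08, 0.665, -0.472], 'wrist_torque': [0.004, -0.006, -0.027], 'grip_width': 0.085}
scene [ 1.10013208 -0.58717444  1.26242546] [-0.42061697  0.3954054  -0.81653899] 598.4910806837732
top [ 0.38539748 -0.00914017  1.18796113] [ 0.12382352 -0.02717593 -0.99193206] 444.3109026558785
wrist [ 0.18949789 -0.49486935  0.3737942 ] [-0.264661   -0.06287665 -0.9622895 ] 405.5934299337509
0.0187
```

View pics/scene0.png

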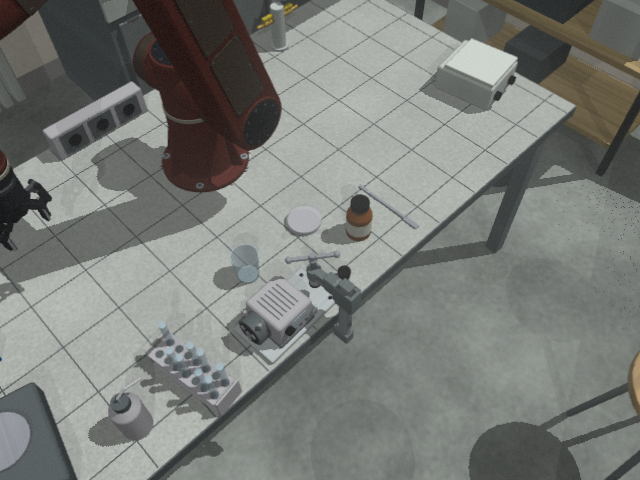

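View pics/top0.png

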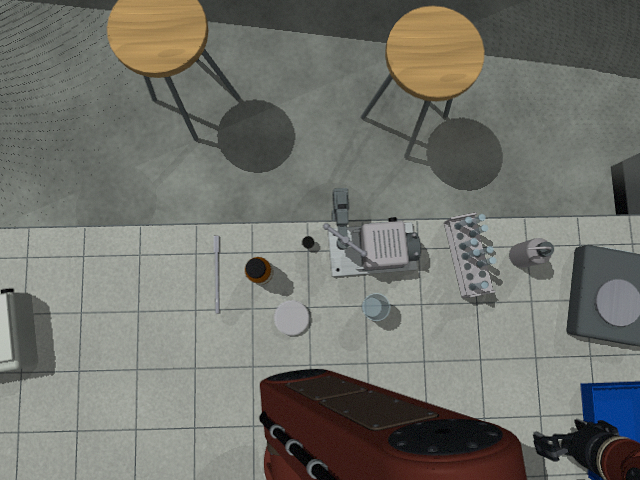

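Scene: the clamp bar is near (345,310) and the T-bar runs (288,260) to (337,254). Top: the clamp bar is near (341,195) and the T-bar runs (325,228) to about (366,262). The bung is at (308,242) and the beaker at (376,306). Next, enlarged crops.

```bash
python3 - <<'E'
import cv2,numpy as np
a=cv2.imread("pics/scene0.png")[230:345,275:375];b=cv2.imread("pics/top0.png")[180:280,295:385]
a=cv2.resize(a,None,fx=4,fy=4,interpolation=2);b=cv2.resize(b,None,fx=4,fy=4,interpolation=2)
o=np.zeros((460,800,3),np.uint8);o[:460,:400]=a;o[:400,400:760]=b
cv2.imwrite("pics/c1.png",o)
E
```

```text
(no output)
```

View pics/c1.png

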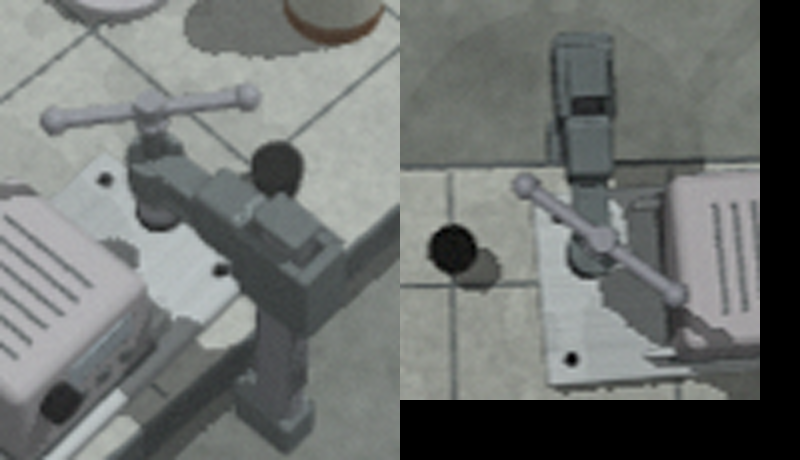

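```bash
python3 - <<'E'
from h import *
cs,ct=cam("scene"),cam("top")
sc=lambda x,y:(x/4+275,y/4+230); tp=lambda x,y:((x-400)/4+295,y/4+180)
P={}
for n,a,b in [("hub",(150,112),(600,238)),("e+",(250,97),(524,186)),("e-",(55,120),(676,296))]:
    p,g=tri(ray(cs,sc(*a)),ray(ct,tp(*b)));P[n]=p;print(n,p.round(4),round(g,4))
d=P["e+"]-P["e-"];print(np.linalg.norm(d),np.degrees(np.arctan2(d[1],d[0])))
# bar top stop: z .16
for z,pts in[(.16,[(556,45),(610,45),(610,95),(567,95)]),(.014,[(548,385),(400+140,165)]),(0,[(400+52,270),])]:
    for q in pts: print(z,q,onz(ct,tp(*q),z).round(4))
for q in [(285,193),(250,222),(290,262),(322,232)]: print("scene stop",onz(cs,sc(*q),.16).round(4))
for n,q,z in [("bung",(308,242),.015),("reag",(258,270),.12),("beaker",(376,306),.04),("dish",(292,318),.01)]: print(n,onz(ct,q,z).round(3))
E
```

```text
hub [ 0.5435 -0.0892  0.1593] 0.0014
e+ [ 0.5757 -0.0445  0.1616] 0.0037
e- [ 0.5092 -0.1315  0.159 ] 0.0044
0.10956978691895555 52.61890836220936
0.16 (556, 45) [ 0.6595 -0.0672  0.16  ]
0.16 (610, 45) [ 0.6589 -0.0994  0.16  ]
0.16 (610, 95) [ 0.6285 -0.0984  0.16  ]
0.16 (567, 95) [ 0.629  -0.0729  0.16  ]
0.014 (548, 385) [ 0.4678 -0.0635  0.014 ]
0.014 (540, 165) [ 0.6159 -0.0623  0.014 ]
0 (452, 270) [ 0.5479 -0.0016  0.    ]
scene stop [ 0.634  -0.0733  0.16  ]
scene stop [ 0.6337 -0.0999  0.16  ]
scene stop [ 0.6662 -0.1023  0.16  ]
scene stop [ 0.6652 -0.0767  0.16  ]
bung [ 0.561 -0.002  0.015]
reag [0.48  0.119 0.12 ]
beaker [ 0.387 -0.174  0.04 ]
dish [0.361 0.044 0.01 ]
```

Checks pass: the T-bar measures 110 mm between ball centres (108 expected), and the hub-to-bar distance is 101 mm. The hub is at (0.543, -0.089, 0.160) and the bar axis at (0.645, -0.086).

With the fingers shut and centred on the shoulder, the gripper body would meet the bar's end stop at the bottom of the push. So I'll push with one open finger, with the body offset towards -x/+y and the T-bar end standing free between the fingers.

apply_moves --motion '[[[0,0,40,7],[20,20,70,14],[45,45,90,21],[73,73,96,28],[101,101,96,35],[129,129,96,42],[157,157,96,49],[185,185,96,56]]]' --grip 0

```text
t: 0.82
ee_pos: [0.3075, -0.3241, 0.3003]
orientation: [0.821, 0.572, 0.0, 0.0]
ft_force: [0.9, -0.9, 1.2]
grip_width: 0.0853
```

apply_moves --motion '[[[28,28,0,7],[56,56,0,14],[84,84,0,21],[112,112,0,28],[140,140,0,35],[168,168,0,42],[196,196,0,49],[224,224,0,56]]]'

```text
t: 1.48
ee_pos: [0.5316, -0.0999, 0.3002]
orientation: [0.456, 0.89, -0.0, -0.0]
ft_force: [1.1, -1.2, 0.2]
grip_width: 0.0856
```

apply_moves --motion '[[[22,25,0,7],[45,50,0,14],[45,50,0,21],[45,50,0,28],[45,50,0,35],[45,50,0,42],[45,50,0,49],[45,50,0,56]]]'

```text
t: 2.15
ee_pos: [0.5755, -0.0516, 0.2999]
orientation: [-0.015, 1.0, 0.0, -0.0]
ft_force: [0.1, 0.4, 0.2]
grip_width: 0.0851
```

apply_moves --motion '[[[0,0,0,7],[0,0,0,14],[0,0,0,21],[0,0,0,28],[0,0,0,35],[0,0,0,43],[0,0,0,43],[0,0,0,43]]]'

```text
t: 2.82
ee_pos: [0.5755, -0.0517, 0.3001]
orientation: [-0.377, 0.926, 0.0, -0.0]
ft_force: [0.0, 0.8, -0.1]
grip_width: 0.0853
```

```bash
python3 - <<'E'
from h import *
s=env.observe();print({k:np.round(v,3).tolist() for k,v in s.items()})
im=get_image("wrist");c=cam("wrist",s)
Rm=R.from_quat(s["orientation"]).as_matrix();print(Rm.round(2))
print(proj(c,[[.611,-.087,.135],[.5435,-.089,.16],[.645,-.086,.16],[.576,-.0445,.16]]).round())
cv2.imwrite("pics/w1.png",im[:,:,::-1])
E
```

```text
{'t': 2.817, 'joint_positions': [-0.216, 0.368, 0.206, 1.409, -0.0, -0.988], 'dq': [0.001, 0.001, 0.002, -0.0, -0.001, 0.054], 'tau': [0.006, -60.388, 34.601, 0.007, -0.0, -0.904], 'ee_pos': [0.576, -0.052, 0.3], 'orientation': [-0.377, 0.926, 0.0, -0.0], 'ft_force': [0.024, 0.781, -0.118], 'wrist_torque': [0.028, 0.011, -0.04], 'grip_width': 0.085}
[[-0.72 -0.7  -0.  ]
 [-0.7   0.72  0.  ]
 [ 0.    0.   -1.  ]]
[[258. 214.]
 [312. 155.]
 [226. 251.]
 [324. 226.]]
```

View pics/w1.png

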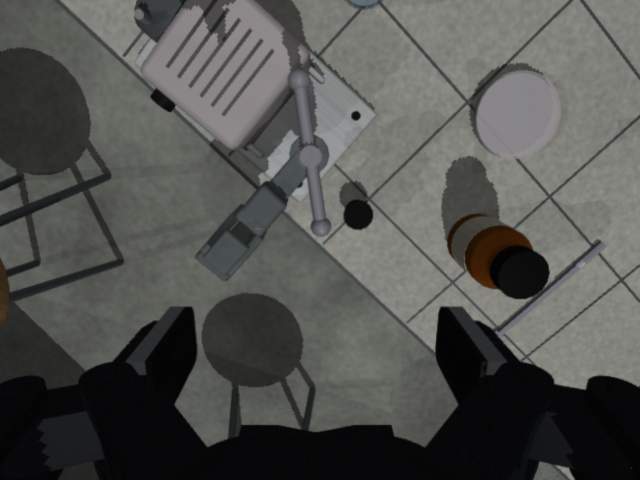

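The predicted hub (312,155) and T-bar end (324,226) agree with the image, where they are at (311,156) and (320,227). The open finger knuckles bulge outward, so I'll turn the jaw axis closer to the world y axis to keep the bulge clear of the end stop, then go down over the shoulder.

apply_moves --motion '[[[4,4,0,-7],[8,9,0,-14],[12,13,-20,-21],[16,18,-50,-28],[16,18,-80,-29],[16,18,-110,-29],[16,18,-135,-29],[16,18,-143,-29]]]'

```text
t: 3.53
ee_pos: [0.5893, -0.0332, 0.1534]
orientation: [-0.132, 0.991, 0.001, -0.003]
ft_force: [-1.1, -0.4, -0.4]
grip_width: 0.0853
```

```bash
python3 - <<'E'
from h import *
s=env.observe();print({k:np.round(v,3).tolist() for k,v in s.items()})
a=get_image("scene")[:,:,::-1][180:360,220:400];im=get_image("wrist");c=cam("wrist",s)
o=np.zeros((540,800,3),np.uint8);o[:,:540]=cv2.resize(a,None,fx=3,fy=3,interpolation=2)
o[:480//2,540:]=cv2.resize(im[:,:,::-1],(320,240))[:,30:290]
cv2.imwrite("pics/s2.png",o)
E
```

```text
{'t': 3.533, 'joint_positions': [-0.18, 0.45, -0.052, 1.074, -0.0, -0.446], 'dq': [-0.001, 0.033, -0.09, -0.152, 0.0, -0.014], 'tau': [0.07, -65.786, 33.95, -0.834, 0.006, -0.005], 'ee_pos': [0.589, -0.033, 0.153], 'orientation': [-0.132, 0.991, 0.001, -0.003], 'ft_force': [-1.139, -0.434, -0.414], 'wrist_torque': [0.023, 0.007, 0.001], 'grip_width': 0.085}
```

View pics/s2.png

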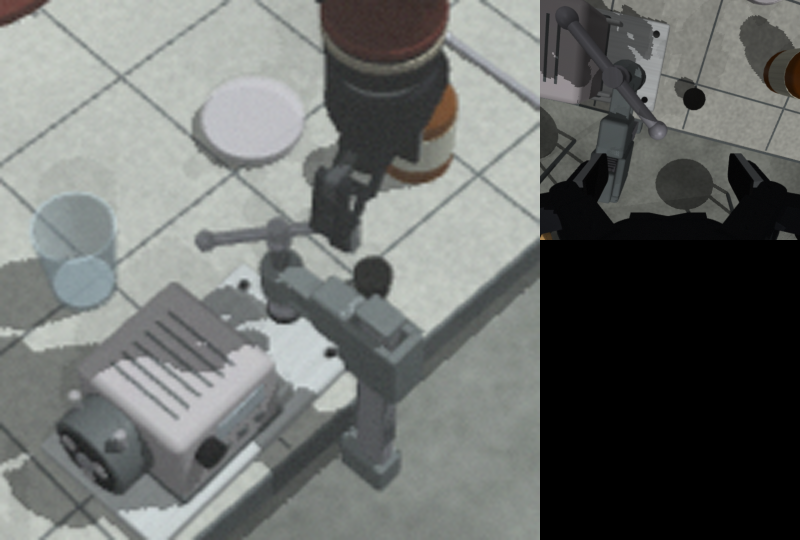

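```bash
python3 - <<'E'
from h import *
s=env.observe();Rm=R.from_quat(s["orientation"]).as_matrix();p=np.array(s["ee_pos"]);print(p,Rm.round(3))
cs,cw=cam("scene"),cam("wrist",s)
tips=[p+Rm@np.array([sx*.011,-.05+sy*.0073,-.013]) for sx in(-1,1) for sy in(-1,1)]
tip=p+Rm@np.array([0,-.05,-.013]);print("tip",tip)
q=lambda P:((proj(cs,P)-[220,180])*3).round().tolist()
w=lambda P:(proj(cw,P)/2+[510,0]).round().tolist()
sh=[[.625,-.1,.135],[.625,-.072,.135],[.587,-.072,.135],[.587,-.1,.135]]
st=[[.629,-.098,.16],[.629,-.074,.16],[.661,-.074,.16],[.661,-.098,.16]]
for n,P in(("tip",tips),("shoulder",sh),("stop",st)):print(n,q(P),w(P))
E
```

```text
[ 0.59056141 -0.03352633  0.15612667] [[-0.965 -0.263 -0.003]
 [-0.263  0.965  0.001]
 [ 0.003  0.001 -1.   ]]
tip [ 0.60377125 -0.0817674   0.16906108]
tip [[349.0, 284.0], [359.0, 269.0], [323.0, 271.0], [333.0, 256.0]] [[602.0, 160.0], [619.0, 160.0], [599.0, 136.0], [617.0, 136.0]]
shoulder [[343.0, 327.0], [370.0, 304.0], [334.0, 273.0], [307.0, 296.0]] [[597.0, 149.0], [624.0, 156.0], [632.0, 122.0], [604.0, 114.0]]
stop [[350.0, 311.0], [373.0, 291.0], [405.0, 318.0], [381.0, 338.0]] [[589.0, 165.0], [615.0, 171.0], [609.0, 200.0], [584.0, 194.0]]
```

```bash
python3 - <<'E'
from h import *
s=env.observe();cs=cam("scene");cw=cam("wrist",s)
a=get_image("scene")[:,:,::-1][230:300,300:380];b=get_image("wrist")[:,:,::-1][220:440,0:270]
o=np.zeros((450,800,3),np.uint8);x=cv2.resize(a,None,fx=5,fy=5,interpolation=2);o[:350,:400]=x
x=cv2.resize(b,(400,326));o[:326,400:]=x
cv2.imwrite("pics/s3.png",o);print(s["ee_pos"])
E
```

```text
[ 0.59056141 -0.03352633  0.15612667]
```

View pics/s3.png

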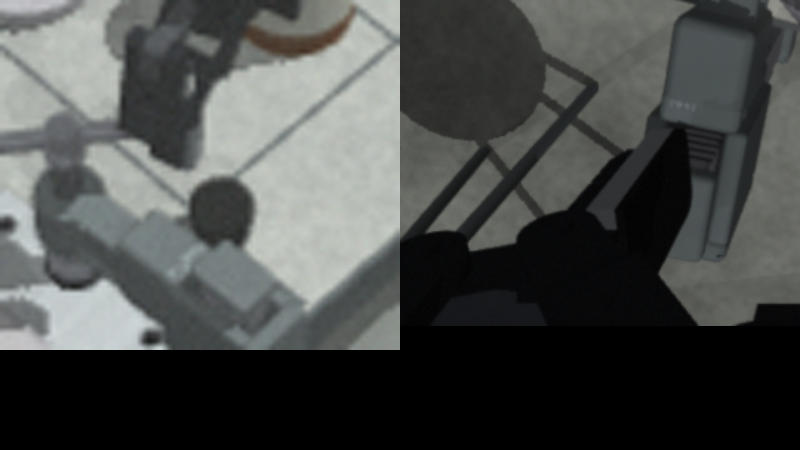

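```bash
python3 - <<'E'
from h import *
s=env.observe();cs=cam("scene");cw=cam("wrist",s);Rm=R.from_quat(s["orientation"]).as_matrix();p=np.array(s["ee_pos"])
for a,b in [((325,256),(179,309)),((325,257),(190,306)),((336,263.4),(152,330))]:
    P,g=tri(ray(cs,a),ray(cw,b));print(P.round(4),round(g,4),"tool",(Rm.T@(P-p)).round(4))
for z in(-.013,-.02,-.03,-.04):print(z,[proj(cs,p+Rm@np.array([x,y,z]))[0].round(1).tolist()+proj(cw,p+Rm@np.array([x,y,z]))[0].round().tolist() for x,y in((.011,-.0425),(.011,-.057),(-.011,-.057))])
E
```

```text
[ 0.5879 -0.0845  0.2113] 0.0116 tool [ 0.0177 -0.0477 -0.0525]
[ 0.5879 -0.0832  0.2066] 0.0137 tool [ 0.0173 -0.0464 -0.0478]
[ 0.6089 -0.0862  0.2034] 0.0084 tool [-0.0021 -0.0548 -0.0446]
-0.013 [[331.5, 265.2, 215.0, 272.0], [328.2, 270.0, 180.0, 272.0], [337.0, 274.3, 185.0, 321.0]]
-0.02 [[331.6, 263.4, 210.0, 278.0], [328.2, 268.3, 174.0, 278.0], [337.1, 272.6, 179.0, 328.0]]
-0.03 [[331.6, 260.9, 204.0, 288.0], [328.2, 265.7, 165.0, 288.0], [337.1, 270.1, 171.0, 341.0]]
-0.04 [[331.6, 258.3, 196.0, 299.0], [328.2, 263.1, 155.0, 299.0], [337.2, 267.5, 161.0, 355.0]]
```

The open fingertips look farther behind the TCP than I assumed. I'll lift clear of the T-bar and check the finger geometry at several closures.

apply_moves --motion '[[[0,0,40,0],[0,0,70,0],[0,0,70,0],[0,0,70,0],[0,0,70,0],[0,0,70,0],[0,0,70,0]]]' --grip 110

```text
t: 4.32
ee_pos: [0.5912, -0.0336, 0.2267]
orientation: [-0.134, 0.991, 0.0, -0.001]
ft_force: [-0.5, -0.2, 0.8]
grip_width: 0.0485
```

```bash
python3 - <<'E'
from h import *
s=env.observe();print(s["grip_width"]);cv2.imwrite("pics/g110.png",get_image("wrist")[:,:,::-1])
E
```

```text
0.048498082548641866
```

apply_moves --motion '[[[0,0,0,0],[0,0,0,0],[0,0,0,0],[0,0,0,0],[0,0,0,0],[0,0,0,0],[0,0,0,0],[0,0,0,0]]]' --grip 255

```text
t: 5.03
ee_pos: [0.5917, -0.0337, 0.2273]
orientation: [-0.134, 0.991, -0.0, 0.0]
ft_force: [-0.2, 0.3, 1.1]
grip_width: -0.0002
```

```bash
python3 - <<'E'
from h import *
s=env.observe();print(s["grip_width"],s["ee_pos"]);b=get_image("wrist")[:,:,::-1].copy();cv2.imwrite("pics/gshut.png",b)
sc=get_image("scene")[:,:,::-1].copy();cs=cam("scene")
c=cam("wrist",s);Rm=R.from_quat(s["orientation"]).as_matrix();p=np.array(s["ee_pos"])
f=lambda c,x,y,z:tuple(int(v) for v in proj(c,p+Rm@np.array([x,y,z]))[0])
a=cv2.imread("pics/g110.png")
for z,col in((0,(0,0,255)),(-.02,(0,255,0)),(-.04,(255,128,0))):
    for x in(-.011,.011):
        for y in(-.0145,.0145): cv2.circle(b,f(c,x,y,z),3,col,1); cv2.circle(sc,f(cs,x,y,z),1,col,-1)
s3=cv2.resize(sc[150:290,260:400],None,fx=3,fy=3,interpolation=2)[:300,:400]
w0=cv2.imread("pics/w1.png")
o=np.zeros((600,800,3),np.uint8)
o[:300,:400]=b[180:480,120:520];o[300:,:400]=a[180:480,120:520];o[:300,400:]=s3
o[300:,400:]=w0[180:480,120:520]
cv2.imwrite("pics/g.png",o)
E
```

```text
-0.00017101917448892324 [ 0.59167023 -0.03373296  0.22734058]
```

View pics/g.png

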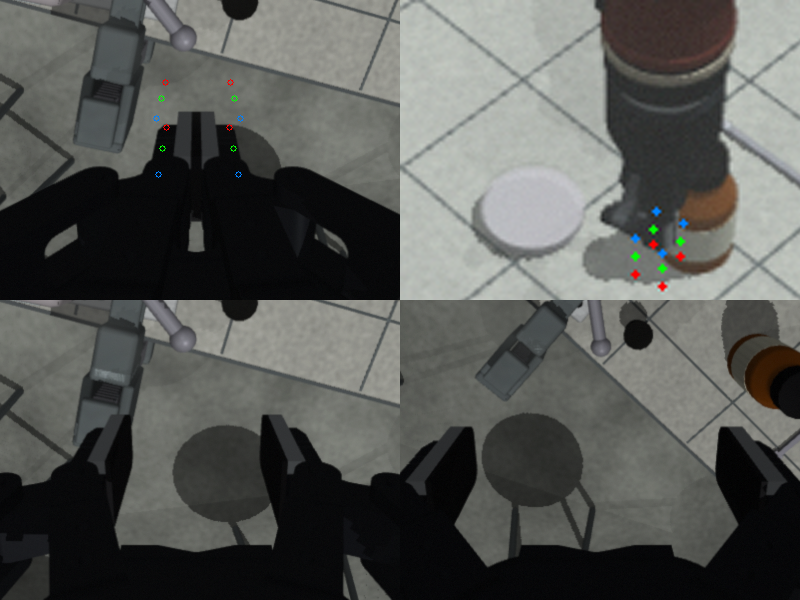

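Seen from both cameras, the tip lies about 35 mm behind the nominal TCP, which disagrees with the description. I'll settle it by touch, with shut fingers lowered gently on the shoulder.

apply_moves --motion '[[[5,-25,0,0],[11,-50,0,0],[11,-50,-25,0],[11,-50,-50,0],[11,-50,-70,0],[11,-50,-75,0],[11,-50,-77,0],[11,-50,-79,0]]]'

```text
t: 5.8
ee_pos: [0.6031, -0.0837, 0.1491]
orientation: [-0.134, 0.991, -0.0, 0.0]
ft_force: [-1.3, 0.6, -0.1]
grip_width: -0.0
```

apply_moves --motion '[[[0,0,-1,0],[0,0,-3,0],[0,0,-4,0],[0,0,-5,0],[0,0,-6,0],[0,0,-7,0],[0,0,-8,0],[0,0,-9,0]]]'

```text
t: 6.47
ee_pos: [0.6027, -0.0837, 0.1392]
orientation: [-0.134, 0.991, -0.0, 0.0]
ft_force: [0.6, -0.7, -0.1]
grip_width: -0.0001
```

apply_moves --motion '[[[0,0,-1,0],[0,0,-2,0],[0,0,-3,0],[0,0,-4,0],[0,0,-5,0],[0,0,-6,0],[0,0,-6,0]]]'

```text
t: 7.05
ee_pos: [0.6025, -0.0837, 0.1331]
orientation: [-0.134, 0.991, 0.0, -0.0]
ft_force: [-0.1, -0.3, 0.1]
grip_width: -0.0004
```

apply_moves --motion '[[[0,0,-1,0],[0,0,-2,0],[0,0,-3,0],[0,0,-4,0],[0,0,-5,0],[0,0,-6,0],[0,0,-6,0]]]'

```text
t: 7.63
ee_pos: [0.6025, -0.0837, 0.127]
orientation: [-0.134, 0.991, 0.0, -0.0]
ft_force: [0.1, 0.6, 0.2]
grip_width: 0.0
```

```bash
python3 - <<'E'
from h import *
s=env.observe();print(s["ee_pos"],s["ft_force"])
a=get_image("scene")[:,:,::-1][215:315,280:380];b=get_image("wrist")[:,:,::-1][180:480,120:520]
o=np.zeros((500,800,3),np.uint8);o[:500,:500]=cv2.resize(a,None,fx=5,fy=5,interpolation=2);o[:225,500:]=cv2.resize(b,(300,225))
cv2.imwrite("pics/p7.png",o)
E
```

```text
[ 0.60247812 -0.08370193  0.12703984] [0.05790173 0.63113822 0.18307894]
```

View pics/p7.png

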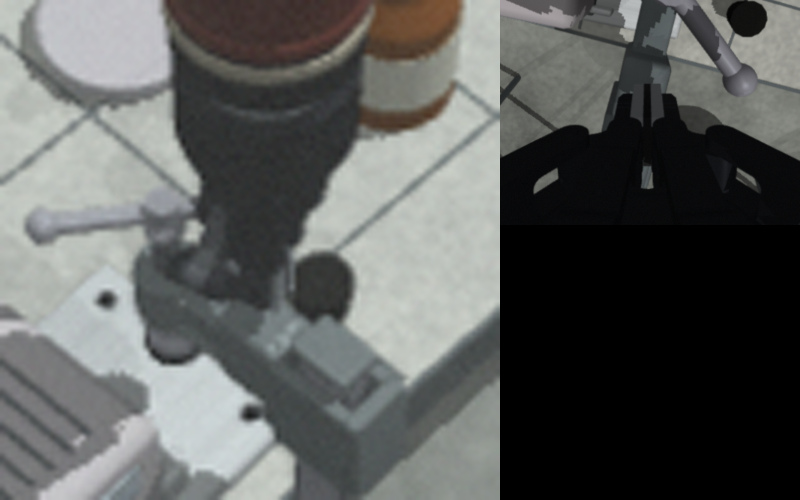

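apply_moves --motion '[[[0,0,-1,0],[0,0,-2,0],[0,0,-3,0],[0,0,-4,0],[0,0,-5,0],[0,0,-6,0],[0,0,-6,0]]]'

```text
t: 8.32
ee_pos: [0.6025, -0.0837, 0.121]
orientation: [-0.134, 0.991, 0.0, -0.0]
ft_force: [-0.1, -0.3, 0.2]
grip_width: 0.0001
```

apply_moves --motion '[[[0,0,-1,0],[0,0,-2,0],[0,0,-3,0],[0,0,-4,0],[0,0,-4,0]]]'

```text
t: 8.73
ee_pos: [0.6025, -0.0837, 0.117]
orientation: [-0.134, 0.991, 0.0, -0.0]
ft_force: [-0.0, 0.2, -0.6]
grip_width: 0.0002
```

apply_moves --motion '[[[0,0,-1,0],[0,0,-2,0],[0,0,-3,0],[0,0,-4,0],[0,0,-4,0]]]'

```text
t: 9.15
ee_pos: [0.6025, -0.0837, 0.1131]
orientation: [-0.134, 0.991, 0.0, -0.0]
ft_force: [0.1, 0.3, -0.2]
grip_width: -0.0001
```

apply_moves --motion '[[[0,0,-1,0],[0,0,-2,0],[0,0,-3,0],[0,0,-4,0],[0,0,-4,0]]]'

```text
t: 9.57
ee_pos: [0.6027, -0.0838, 0.11]
orientation: [-0.134, 0.991, -0.0, 0.0]
ft_force: [-1.9, 0.0, 6.8]
grip_width: 0.0001
```

apply_moves --motion '[[[0,0,-1,0],[0,0,-2,0],[0,0,-3,0],[0,0,-3,0]]]'

```text
t: 9.9
ee_pos: [0.6027, -0.0837, 0.107]
orientation: [-0.134, 0.991, -0.0, 0.0]
ft_force: [-2.7, 1.2, 6.5]
grip_width: -0.0002
```

Contact came at TCP z ≈ 0.111, and the jaw slides at about 7 N. So the real tip sits 20–30 mm behind the nominal TCP. Before going deeper I need to know how far the body sits above the tip, which I can get from the palm edge in the saved wrist image.

```bash
python3 - <<'E'
from h import *
s=env.observe();c=cam("wrist",s);Rm=R.from_quat(s["orientation"]).as_matrix();p=np.array(s["ee_pos"])
T=np.array(calibration("wrist")["hand_eye"]);print(T.round(4))
f=lambda x,y,z:proj(c,p+Rm@np.array([x,y,z]))[0].round().tolist()
for x in(.02,.038,.0425):
  for h in(.06,.073,.085,.095,.105): print(x,h,f(x,0,-h),f(x,.0425,-h))
# tip, jaw perpendicular 11mm
for h in (0,.02,.03,.04): print("tip",h,f(.011,0,-h),f(.0075,0,-h),f(-.011,0,-h))
im=cv2.imread("pics/w1.png");print("col320",[int(v) for v in im[400:480:4,320].sum(1)]);print("row470",[int(v) for v in im[450,200:440:8].sum(1)])
E
```

```text
[[-1.300e-03 -9.625e-01 -2.712e-01  6.810e-02]
 [ 1.000e+00 -9.000e-04 -1.800e-03 -6.000e-04]
 [ 1.500e-03 -2.712e-01  9.625e-01 -1.701e-01]
 [ 0.000e+00  0.000e+00  0.000e+00  1.000e+00]]
0.02 0.06 [319.0, 298.0] [463.0, 298.0]
0.02 0.073 [319.0, 318.0] [480.0, 318.0]
0.02 0.085 [319.0, 341.0] [500.0, 341.0]
0.02 0.095 [319.0, 365.0] [520.0, 365.0]
0.02 0.105 [320.0, 395.0] [546.0, 394.0]
0.038 0.06 [319.0, 239.0] [469.0, 239.0]
0.038 0.073 [319.0, 253.0] [488.0, 252.0]
0.038 0.085 [319.0, 269.0] [510.0, 268.0]
0.038 0.095 [320.0, 286.0] [533.0, 285.0]
0.038 0.105 [320.0, 307.0] [562.0, 306.0]
0.0425 0.06 [319.0, 223.0] [471.0, 223.0]
0.0425 0.073 [319.0, 235.0] [490.0, 235.0]
0.0425 0.085 [319.0, 249.0] [513.0, 249.0]
0.0425 0.095 [320.0, 264.0] [536.0, 264.0]
0.0425 0.105 [320.0, 283.0] [566.0, 282.0]
tip 0 [318.0, 262.0] [318.0, 270.0] [318.0, 308.0]
tip 0.02 [318.0, 278.0] [318.0, 286.0] [318.0, 329.0]
tip 0.03 [318.0, 288.0] [318.0, 297.0] [318.0, 341.0]
tip 0.04 [318.0, 299.0] [318.0, 308.0] [318.0, 355.0]
col320 [277, 289, 286, 305, 280, 272, 276, 278, 40, 19, 18, 25, 26, 21, 21, 18, 19, 18, 18, 20]
row470 [22, 19, 22, 23, 25, 28, 22, 18, 23, 23, 22, 21, 24, 21, 13, 25, 29, 21, 18, 22, 23, 23, 18, 22, 15, 18, 25, 17, 17, 17]
```

In the wrist image the palm is well behind where the 73 mm figure (from the TCP) would put it. So the whole gripper sits back by about the same offset as the tip. The shut fingers should clear the T-bar, and the stop is only marginal at the very end. I'll continue the push gently, watching the force.

apply_moves --motion '[[[0,0,-2,0],[0,0,-4,0],[0,0,-6,0],[0,0,-8,0],[0,0,-10,0],[0,0,-11,0],[0,0,-12,0],[0,0,-12,0]]]'

```text
t: 10.57
ee_pos: [0.6027, -0.0838, 0.095]
orientation: [-0.134, 0.991, -0.0, 0.0]
ft_force: [-3.0, 1.4, 6.6]
grip_width: 0.0002
```

apply_moves --motion '[[[0,0,-2,0],[0,0,-4,0],[0,0,-6,0],[0,0,-8,0],[0,0,-10,0],[0,0,-11,0],[0,0,-12,0],[0,0,-12,0]]]'

```text
t: 11.23
ee_pos: [0.6027, -0.0838, 0.083]
orientation: [-0.134, 0.991, -0.0, 0.0]
ft_force: [-2.0, -0.1, 6.3]
grip_width: 0.0001
```

apply_moves --motion '[[[0,0,-2,0],[0,0,-4,0],[0,0,-6,0],[0,0,-7,0],[0,0,-8,0],[0,0,-9,0],[0,0,-10,0],[0,0,-10,0]]]'

```text
t: 11.9
ee_pos: [0.6027, -0.0838, 0.073]
orientation: [-0.134, 0.991, -0.0, 0.0]
ft_force: [-2.8, -0.2, 7.1]
grip_width: 0.0001
```

```bash
python3 - <<'E'
from h import *
s=env.observe();print(s["ee_pos"],s["ft_force"],s["wrist_torque"])
a=get_image("scene")[:,:,::-1][215:335,270:390];b=get_image("wrist")[:,:,::-1][120:480,120:520]
o=np.zeros((600,800,3),np.uint8);o[:,:600]=cv2.resize(a,None,fx=5,fy=5,interpolation=2);o[:180,600:]=cv2.resize(b,(200,180))
cv2.imwrite("pics/p9.png",o)
E
```

```text
[ 0.60272246 -0.08377472  0.07302395] [-2.82229032 -0.20427947  7.10101341] [ 0.16552309  0.53712936 -0.06834125]
```

View pics/p9.png

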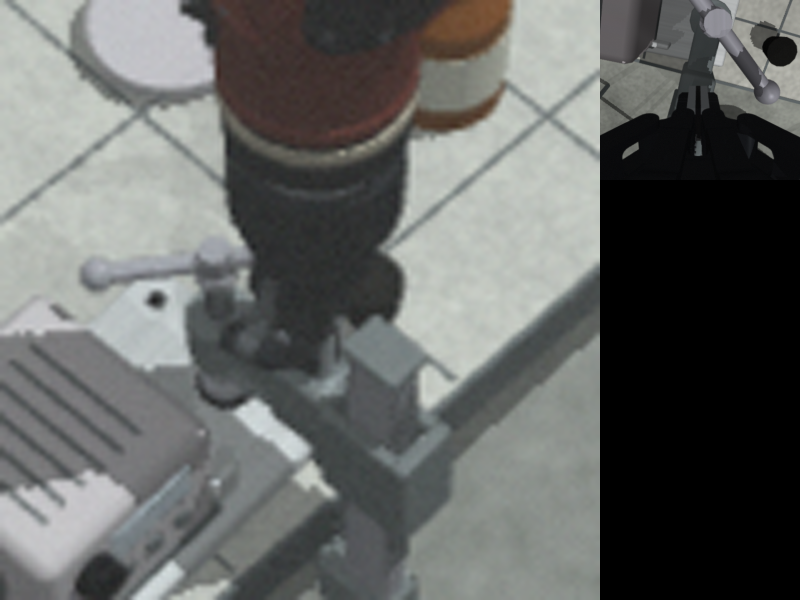

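The jaw has slid down about 38 mm with the fingers beside the stop and nothing else touched. From here I use small steps towards pad contact.

apply_moves --motion '[[[0,0,-1,0],[0,0,-2,0],[0,0,-3,0],[0,0,-4,0],[0,0,-4,0]]]'

```text
t: 12.42
ee_pos: [0.6027, -0.0837, 0.069]
orientation: [-0.134, 0.991, -0.0, 0.0]
ft_force: [-2.5, 1.5, 6.7]
grip_width: 0.0
```

apply_moves --motion '[[[0,0,-1,0],[0,0,-2,0],[0,0,-3,0],[0,0,-3,0]]]'

```text
t: 12.75
ee_pos: [0.6035, -0.0837, 0.0658]
orientation: [-0.134, 0.991, -0.0, 0.001]
ft_force: [1.6, 1.5, 3.8]
grip_width: 0.0004
```

apply_moves --motion '[[[0,0,-1,0],[0,0,-2,0],[0,0,-2,0]]]'

```text
t: 13.0
ee_pos: [0.6042, -0.0837, 0.0641]
orientation: [-0.134, 0.991, -0.0, 0.002]
ft_force: [3.2, 0.9, 5.5]
grip_width: -0.0002
```

apply_moves --motion '[[[0,0,-1,0],[0,0,-2,0],[0,0,-2,0]]]'

```text
t: 13.25
ee_pos: [0.6049, -0.0837, 0.0631]
orientation: [-0.134, 0.991, -0.0, 0.002]
ft_force: [3.3, 2.5, 12.4]
grip_width: 0.0004
```

apply_moves --motion '[[[0,0,-1,0],[0,0,-1.5,0],[0,0,-1.5,0]]]'

```text
t: 13.5
ee_pos: [0.6055, -0.0837, 0.0621]
orientation: [-0.134, 0.991, -0.0, 0.003]
ft_force: [2.3, 4.0, 15.9]
grip_width: 0.0001
```

apply_moves --motion '[[[0,0,-0.5,0],[0,0,-1,0],[0,0,-1,0]]]'

```text
t: 13.75
ee_pos: [0.6058, -0.0837, 0.0617]
orientation: [-0.134, 0.991, -0.001, 0.003]
ft_force: [1.9, 4.0, 21.0]
grip_width: -0.0002
```

apply_moves --motion '[[[0,0,-0.7,0],[0,0,-1.2,0],[0,0,-1.2,0],[0,0,-1.2,0]]]'

```text
t: 14.08
ee_pos: [0.6059, -0.0837, 0.0614]
orientation: [-0.134, 0.991, -0.001, 0.004]
ft_force: [-1.8, 4.6, 30.1]
grip_width: 0.0005
```

```bash
python3 - <<'E'
from h import *
s=env.observe();print(s["ee_pos"],s["ft_force"],s["wrist_torque"])
a=get_image("scene")[:,:,::-1];cv2.imwrite("pics/sb.png",a)
cv2.imwrite("pics/tb.png",get_image("top")[:,:,::-1])
E
```

```text
[ 0.60590855 -0.08370714  0.06143538] [-1.83653304  4.64192232 30.0781927 ] [0.94113568 0.44580972 0.02660168]
```

At 30 N the push has risen steeply. The shoulder went 5.6 mm past first pad contact, as expected for a 0.1 rad swing, so the jaw is bound. Next I lift off, open partway and move over the hub.

apply_moves --motion '[[[0,0,5,0],[0,0,30,0],[0,0,70,0],[0,0,110,0],[0,0,150,0],[-30,-2,155,0],[-59,-4,155,0],[-59,-4,155,0]]]'

```text
t: 14.85
ee_pos: [0.5391, -0.0875, 0.2129]
orientation: [-0.134, 0.991, 0.0, -0.002]
ft_force: [0.5, -0.4, -0.8]
grip_width: -0.0
```

apply_moves --motion '[[[0,0,0,0],[0,0,0,0],[0,0,0,0],[0,0,0,0],[0,0,0,0]]]' --grip 75

```text
t: 15.27
ee_pos: [0.5441, -0.0877, 0.2121]
orientation: [-0.134, 0.991, 0.0, -0.0]
ft_force: [0.9, 0.4, -0.5]
grip_width: 0.0597
```

```bash
python3 - <<'E'
from h import *
s=env.observe();print(s["ee_pos"],s["ft_force"],s["wrist_torque"],s["grip_width"],s["joint_positions"])
c=cam("wrist",s);b=get_image("wrist")[:,:,::-1];cv2.imwrite("pics/wh.png",b)
a=get_image("scene")[:,:,::-1];cv2.imwrite("pics/sh.png",a)
np.save("wh.npy",np.r_[s["ee_pos"],s["orientation"]])
print(proj(c,[[.546,-.089,.117],[.578,-.0445,.117]]),proj(cam("scene"),[.546,-.089,.117]))
o=np.zeros((600,800,3),np.uint8);o[:480,:640]=b
o[300:,400:]=cv2.resize(a[225:325,280:380],(400,300)) if 0 else cv2.resize(a[230:305,270:370],(400,300),interpolation=2)
cv2.imwrite("pics/h1.png",o)
E
```

```text
[ 0.54406503 -0.08768637  0.21214666] [ 0.89624961  0.39675814 -0.48558414] [ 0.02772489  0.04170967 -0.00975384] 0.059654409842710636 [-2.92459261e-01  3.36900072e-01 -6.70038222e-02  1.16741627e+00
 -1.35124362e-05 -5.61350810e-01]
[[314.76091938 234.81203364]
 [363.69849042 293.35122827]] [[313.40436373 269.01935613]]
```

View pics/h1.png

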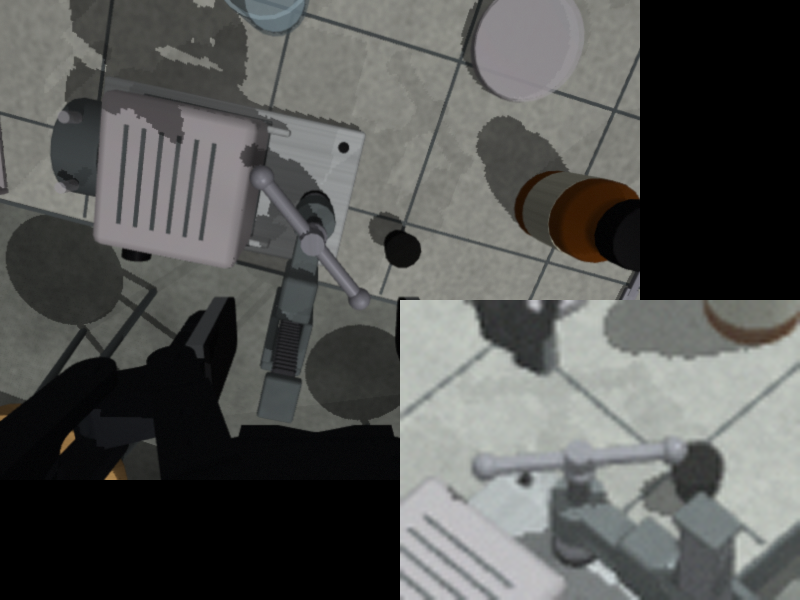

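```bash
python3 - <<'E'
from h import *
v=np.load("wh.npy");cw=cam("wrist",dict(ee_pos=v[:3],orientation=v[3:]));cs=cam("scene")
Q={}
for n,a,b in(("hub",(314.5,269.2),(313,243)),("e+",(339,268),(360,299)),("e-",(291,271),(262,178))):
    P,g=tri(ray(cs,a),ray(cw,b));Q[n]=P;print(n,P.round(4),round(g,4),onz(cw,b,.118).round(4))
d=onz(cw,(360,299),.118)-onz(cw,(262,178),.118);print(np.linalg.norm(d),np.degrees(np.arctan2(d[1],d[0])))
Rm=R.from_quat(v[3:]).as_matrix();print("jaw ang",np.degrees(np.arctan2(Rm[1,1],Rm[0,1])),proj(cw,[.5,-.05,.118]))
E
```

```text
hub [ 0.5504 -0.0892  0.1216] 0.0007 [ 0.5516 -0.0887  0.118 ]
e+ [ 0.5839 -0.0448  0.1148] 0.0009 [ 0.5824 -0.046   0.118 ]
e- [ 0.5173 -0.1316  0.1232] 0.0 [ 0.5181 -0.1321  0.118 ]
0.10751827779097561 53.23367547552212
jaw ang 105.40634767675127 [[391.13628698 184.65536309]]
```

The hub is now at (0.5505, -0.089, 0.120), shifted and leaning by about the amount expected for a bound jaw. The T-bar is at 53° and measures 107.5 mm between balls (108 expected). I'll come down straddling the bar, with fingers partly open so the T-bar can lift and lean.

apply_moves --motion '[[[6.5,-1.3,0,0],[6.5,-1.3,-30,0],[6.5,-1.3,-70,0],[6.5,-1.3,-105,0],[6.5,-1.3,-120,0],[6.5,-1.3,-127,0],[6.5,-1.3,-131,0],[6.5,-1.3,-131,0]]]' --grip 106

```text
t: 16.03
ee_pos: [0.5507, -0.0892, 0.0817]
orientation: [-0.134, 0.991, -0.0, 0.0]
ft_force: [-0.2, -0.4, 0.4]
grip_width: 0.0498
```

apply_moves --motion '[[[0,0,0,-4],[0,0,0,-8],[0,0,0,-12],[0,0,0,-15],[0,0,0,-15]]]'

```text
t: 16.45
ee_pos: [0.5513, -0.0893, 0.0833]
orientation: [-0.002, 1.0, -0.0, 0.001]
ft_force: [-0.1, 0.0, -0.2]
grip_width: 0.0496
```

```bash
cat > o.py <<'E'
from h import *
s=env.observe();Rm=R.from_quat(s["orientation"]).as_matrix()
print("t",round(s["t"],2),"p",np.round(s["ee_pos"],4),"F",np.round(s["ft_force"],1),"M",np.round(s["wrist_torque"],3),"jaw",np.degrees(np.arctan2(Rm[1,1],Rm[0,1])).round(1),"q6",round(s["joint_positions"][5],3))
E
python3 o.py
```

```text
t 16.45 p [ 0.5513 -0.0893  0.0833] F [-0.1  0.  -0.2] M [0.047 0.081 0.044] jaw 90.3 q6 -0.296
```

apply_moves --motion '[[[0,0,0,-3],[0,0,0,-6],[0,0,0,-9],[0,0,0,-12],[0,0,0,-15],[0,0,0,-18]]]'

```text
t: 16.95
ee_pos: [0.55, -0.0887, 0.0829]
orientation: [0.153, 0.988, 0.0, 0.0]
ft_force: [-4.5, 0.8, 4.8]
grip_width: 0.0501
```

```bash
python3 o.py
```

```text
t 16.95 p [ 0.55   -0.0887  0.0829] F [-4.5  0.8  4.8] M [0.474 0.936 0.343] jaw 72.4 q6 0.016
```

Both fingers drive the bar, at 0.34 N m. I continue clockwise and watch the torque.

apply_moves --motion '[[[0,0,0,-5],[0,0,0,-10],[0,0,0,-15],[0,0,0,-20],[0,0,0,-25],[0,0,0,-30],[0,0,0,-35],[0,0,0,-40]]]'

```text
t: 17.62
ee_pos: [0.55, -0.0889, 0.0828]
orientation: [0.482, 0.876, -0.0, 0.0]
ft_force: [-3.2, 1.6, 3.0]
grip_width: 0.0499
```

```bash
python3 o.py
```

```text
t 17.62 p [ 0.55   -0.0889  0.0828] F [-3.2  1.6  3. ] M [0.25  1.02  0.329] jaw 32.3 q6 0.716
```

apply_moves --motion '[[[0,0,0,-5],[0,0,0,-10],[0,0,0,-15],[0,0,0,-20],[0,0,0,-25],[0,0,0,-30],[0,0,0,-35],[0,0,0,-40]]]'

```text
t: 18.28
ee_pos: [0.55, -0.0889, 0.0827]
orientation: [0.753, 0.658, -0.0, 0.0]
ft_force: [-4.3, 1.2, 3.8]
grip_width: 0.0497
```

```bash
python3 o.py
```

```text
t 18.28 p [ 0.55   -0.0889  0.0827] F [-4.3  1.2  3.8] M [0.182 0.956 0.435] jaw -7.7 q6 1.414
```

apply_moves --motion '[[[0,0,0,-5],[0,0,0,-10],[0,0,0,-15],[0,0,0,-20],[0,0,0,-25],[0,0,0,-30],[0,0,0,-35],[0,0,0,-40]]]'

```text
t: 18.95
ee_pos: [0.55, -0.0891, 0.0826]
orientation: [0.933, 0.361, -0.0, 0.0]
ft_force: [-3.8, 0.9, 1.2]
grip_width: 0.0502
```

```bash
python3 o.py
```

```text
t 18.95 p [ 0.55   -0.0891  0.0826] F [-3.8  0.9  1.2] M [-0.156  0.764  0.405] jaw -47.7 q6 2.112
```

apply_moves --motion '[[[-0.5,0,0,-5],[-1,0,0,-10],[-1,0,0,-15],[-1,0,0,-20],[-1,0,0,-25],[-1,0,0,-30]]]'

```text
t: 19.45
ee_pos: [0.5497, -0.0893, 0.0828]
orientation: [0.994, 0.107, 0.001, 0.0]
ft_force: [-1.9, 0.7, 1.2]
grip_width: 0.0503
```

```bash
python3 o.py
```

```text
t 19.45 p [ 0.5497 -0.0893  0.0828] F [-1.9  0.7  1.2] M [-0.078  0.298  0.425] jaw -77.7 q6 2.635
```

apply_moves --motion '[[[0,0,0,-5],[0,0,0,-10],[0,0,0,-15],[0,0,0,-20]]]'

```text
t: 19.78
ee_pos: [0.5496, -0.0893, 0.0828]
orientation: [0.998, -0.067, 0.0, 0.0]
ft_force: [-1.9, 0.9, 1.0]
grip_width: 0.0504
```

```bash
python3 o.py
```

```text
t 19.78 p [ 0.5496 -0.0893  0.0828] F [-1.9  0.9  1. ] M [-0.188  0.618  0.484] jaw -97.7 q6 2.984
```

```bash
python3 - <<'E'
from h import *
M=[]
for i in range(16):
    get_image("top" if i else "scene"); s=env.observe(); M.append(np.r_[s["wrist_torque"],s["ft_force"]])
M=np.array(M);print(M[:,2].round(3),M.mean(0).round(3),M.std(0).round(3),s["t"])
E
```

```text
[0.37  0.322 0.222 0.241 0.234 0.25  0.234 0.21  0.217 0.262 0.229 0.252
 0.318 0.27  0.265 0.253] [-0.063  0.275  0.259 -1.339  0.027  3.422] [0.037 0.083 0.042 0.601 0.65  1.957] 20.5833
```

Held still, the reading relaxes to about 0.25 N m, with noise of about 0.025. Only moving torque counts, so I'll creep a few degrees and take a reading after each step.

apply_moves --motion '[[[0,0,0,-1],[0,0,0,-2]]]'

```text
t: 20.75
ee_pos: [0.5496, -0.0891, 0.082]
orientation: [0.996, -0.084, 0.0, 0.0]
ft_force: [-0.8, -1.0, 5.9]
grip_width: 0.05
```

```bash
python3 o.py
```

```text
t 20.75 p [ 0.5496 -0.0891  0.082 ] F [-0.8 -1.   5.9] M [-0.071  0.291  0.396] jaw -99.6 q6 3.017
```

apply_moves --motion '[[[0,0,0,-1.2]]]'

```text
t: 20.83
ee_pos: [0.5496, -0.0892, 0.082]
orientation: [0.996, -0.094, 0.0, 0.0]
ft_force: [-1.6, 0.4, 6.2]
grip_width: 0.0496
```

```bash
python3 o.py
```

```text
t 20.83 p [ 0.5496 -0.0892  0.082 ] F [-1.6  0.4  6.2] M [-0.064  0.266  0.49 ] jaw -100.8 q6 3.038
```

apply_moves --motion '[[[0,0,0,-1.2]]]'

```text
t: 20.92
ee_pos: [0.5496, -0.0892, 0.082]
orientation: [0.994, -0.105, 0.0, 0.0]
ft_force: [-0.6, -0.4, 6.5]
grip_width: 0.0502
```

```bash
python3 o.py
```

```text
t 20.92 p [ 0.5496 -0.0892  0.082 ] F [-0.6 -0.4  6.5] M [-0.115  0.281  0.419] jaw -102.0 q6 3.059
```

apply_moves --motion '[[[0,0,0,-1.2]]]'

```text
t: 21.0
ee_pos: [0.5496, -0.0891, 0.082]
orientation: [0.993, -0.115, 0.0, 0.0]
ft_force: [-0.7, -0.4, 6.3]
grip_width: 0.0502
```

```bash
python3 o.py
```

```text
t 21.0 p [ 0.5496 -0.0891  0.082 ] F [-0.7 -0.4  6.3] M [-0.062  0.3    0.459] jaw -103.2 q6 3.08
```

Creeping torque averages about 0.455 N m, and the whole-stroke trend gives about 0.45, so it is firmly tight. I back off, lift clear and check.

apply_moves --motion '[[[0,0,0,5],[0,0,0,11],[0,0,0,18],[0,0,10,18],[0,0,40,18],[0,0,80,18],[0,0,120,18],[0,0,150,18]]]'

```text
t: 21.67
ee_pos: [0.5496, -0.0891, 0.2355]
orientation: [0.999, 0.04, 0.001, 0.0]
ft_force: [1.6, -0.4, 1.0]
grip_width: 0.0499
```

apply_moves --motion '[[[-40,0,20,0],[-80,0,40,0],[-110,0,40,0],[-140,0,40,0],[-140,0,40,0],[-140,0,40,0]]]'

```text
t: 22.17
ee_pos: [0.4084, -0.0891, 0.2727]
orientation: [0.999, 0.04, 0.001, 0.0]
ft_force: [0.5, 0.4, -0.1]
grip_width: 0.0498
```

```bash
python3 o.py; python3 - <<'E'
from h import *
a=get_image("scene")[:,:,::-1];t=get_image("top")[:,:,::-1];a0=cv2.imread("pics/scene0.png");t0=cv2.imread("pics/top0.png")
o=np.zeros((600,800,3),np.uint8)
f=lambda im,y,x:cv2.resize(im[y:y+150,x:x+200],(400,300),interpolation=2)
o[:300,:400]=f(a0,200,230);o[:300,400:]=f(a,200,230);o[300:,:400]=f(t0,180,290);o[300:,400:]=f(t,180,290)
cv2.imwrite("pics/end.png",o)
E
```

```text
t 22.17 p [ 0.4084 -0.0891  0.2727] F [ 0.5  0.4 -0.1] M [-0.025 -0.051  0.024] jaw -85.5 q6 2.672
```

View pics/end.png

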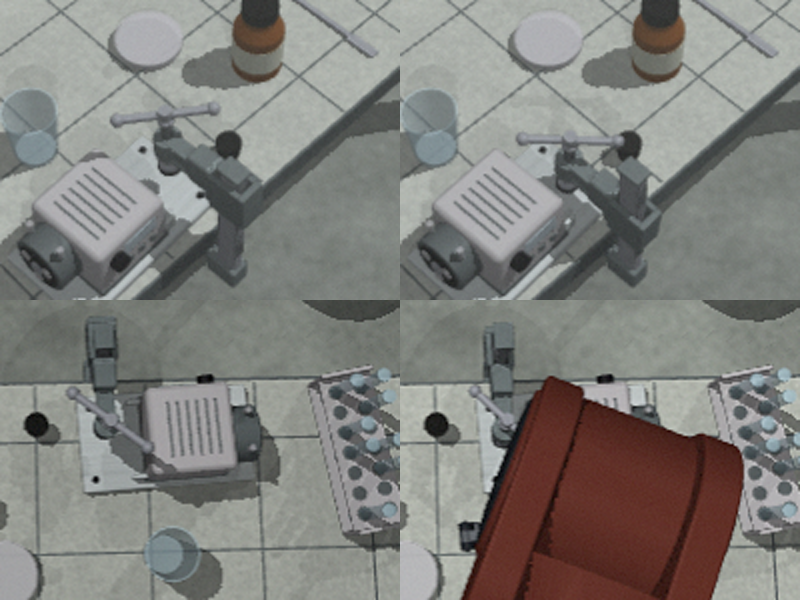

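The before and after views match: pump, beaker, dish, bottle, bung and rack are unmoved, the jaw is down and bound, and the T-bar has gone round about half a turn. The robot is clear.

```bash
python3 -c "
from rig import order;print(order.sign_off())"
```

```text
the job is handed in; nothing more can be done
None
```

The pump is clamped down and the job is handed in, at about 22 s on the robot's clock; `sign_off` gives no verdict.

**What I did**
- **Push:** With shut fingers I pushed the jaw down at the shoulder, about 42 mm from the bar's axis. It slid at about 7 N until the pad met the foot. I pushed on about 5.6 mm at the shoulder, where the force rose steeply to 30 N, so the jaw was bound.
- **Tighten:** Only then did I turn the T-handle clockwise about 190°, with the part-open fingers against both sides of the bar so it could rise and lean. Then I backed off and lifted clear.

**Last checks**
- **Torque:** The moving torque rose from about 0.34 to about 0.45 N m. The last creeping readings were 0.49, 0.42 and 0.46. Single readings scatter by about 0.03, so I give 0.45 ± 0.02. With the arm held still, the reading dropped to about 0.25, so I did not use it.
- **Surroundings:** The before and after scene pictures show the pump, dish, bottle, beaker and bung where they were. In the last top view the arm hid part of the pump and the beaker; the rack and bung in it look unmoved. The wash bottle was not in the final crops. The force on the tool was about zero after letting go.

**What disagreed**
- Both cameras and the touch on the shoulder put the real fingertips 20–40 mm behind the stated tool point. I set the heights by contact instead.
- The sliding force was a little under the stated 8 to 17 N.

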